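Set a sprung hanging gauge with a check weight

ROBOT

A 6-joint arm with a two-finger parallel gripper is mounted at the origin on a cart in front of the work surface, level with it; the furniture and walls round the work are solid. World frame = base frame: x ahead of the robot, y to its left, z up, the work surface at z = 0. Lengths are in m, angles in rad, forces in N, time in s.
With the tool pointing down it reaches from about 0.375 to 0.975 m from the base axis. Payload 3.8 kg.
Tool frame: the origin (TCP) lies on the centre line of the jaws, within the pads' length; the fingertips stand 14 mm ahead of it and the grasp point (between the pads) lies 5 mm behind it; z points along the fingers, y is the line along which they close (so a half turn about z gives the same grasp; the last joint's range is limited). The gripper opens to 85 mm and grips with 20 to 120 N. Pads are 22 mm wide; open, the fingers measure 114 mm over their backs; the gripper's body (76 mm by 85 mm) begins 54 mm behind the grasp point. The pads swing forward as they close: fully open they stand 13 mm farther back than shut.
Start: joints at [-1.171, 0.264, 1.604, -0, 1.274, -0.037], TCP at [0.286, -0.612, 0.22] pointing down, gripper open.
Joint ranges: [-2.63, 2.63], [-0.94, 2.18], [0.31, 2.57], [-1.31, 4.45], [0, 2.66], [-2.55, 2.55]. Speed limits (rad/s): [2.57, 2.57, 3.14, 3.14, 3.14, 3.14].

INTERFACE

Orientations are given as a rotation vector (axis times angle).
In Python, from workcell import bot, eyes, spot_in gives the robot as it stands.
- The arm moves only by the tool carry_out, never from a script. Its argument "series" is text: rows parted by semicolons, each of 4 numbers parted by spaces: the shift along the world's x, y, z in m, then the turn about the world's z in degrees. In form: tx ty tz roll; .... A call has 1 to 20 rows; each row shifts and turns the commanded pose from where the row before left it; what a row does not reach is not made up. A row lasts 1/8 s, in which the tool goes at most 62.5 mm and 10.7 degrees, less where a joint would pass 70% of its speed; a pose out of reach is approached as far as the arm can. A call is refused whole if a number of a shift passes 0.0625 or a number of a turn 10.7, either way. A call with a gripper value outside its range is refused whole. "jaw" is the gripper command: -1 is shut, 1 is fully open, values between are in proportion, set as the call begins (left out, the last holds). The fingers move at their own pace and stop on an object; "grip_force" is the grip in N (left out, the last holds). Time passes only in rows, so rows that do not move let the fingers close. It gives the time, the measured TCP pose, the force, the opening and the grip force at its end, in the units of the state.
- bot.read_state(): the state, without advancing time (a new reading comes with each control period).
- eyes.read_camera(name): name is "scene" or "top" or "wrist"; returns (picture, depth): 384x512x3 uint8, blue, green, red; 384x512 float32, m along the optical axis (not along the pixel's ray), 0 where there is no reading.
- eyes.get_calibration(name): a dict with "K" (3x3 intrinsics, pixels), "position" and "rotation" of the camera in the world; the wrist camera has in their place "T_tool_cam" (4x4, takes a point from camera to tool coordinates, whose origin is the TCP and whose axes are the flange's). Camera axes: x right, y down, z forward; pixel columns grow to the right and rows downward; lengths in m; the calibration is good to about 2 mm. A picture is of the moment at which its call begins: read the wrist's pose just before it. get_calibration takes no time and is no camera call.
- bot.finish_job(): hands the job in; it is judged then, once.
Trained networks look in the newest picture that a camera, given by its name, has taken for a name from the list of things; names that differ only in an ending like _2 or _b are one class to them, and where a whole thing is asked for, a point or a joint stands for the part that bears it (a point fixed in the world has none). Each returns a list of dicts, best first, with "score" (0 to 1); they miss things now and then, are a little off and sometimes report something else, mostly with a low value. They report only what shows in the picture. A call takes as long as a camera call.
- spot_in(camera, target): "rect" ([centre column, centre row, width, height] in pixels, round what is visible of it).
The state is a dict: "time": time; "q": joint angles; "joint_vel": joint speeds; "joint_torque": joint torques, N m; "tool_pos": TCP position; "tcp_rot": TCP orientation; "wrist_force": force on the tool from outside, world axes, zero at the start; "torque": the same for the moment, N m; "width": opening from 0.0 (shut) to 1.0 (fully open); "grip_force": force on a finger pad.
Only numpy, scipy, OpenCV 4.12 (cv2) and the standard library are available. Lean on these libraries where they do the work, as an engineer would, in place of code of your own. Each camera call takes 0.05 s, during which the arm holds its last target. There are 200 camera calls.

TASK

Set up the hanging gauge for today's parts: hang the check weight by its slot on the sprung hook, easing it down gently until the spring carries all of it before you let go, so that the hook neither drops, springs back nor is dragged down to its stop. Once the weight hangs still, turn the brass knob on the dial so that the red hand lies exactly over the black needle, and leave the weight hanging. Do not disturb the other things on the bench.

Things in the scene. Friction and masses are not known exactly. Their poses are not given: they have to be found in the camera images.
- gauge: the hanging gauge, fixed to the bench: grey foot 195x96x12 mm, aluminium column 40x46 mm, round grey dial head 106 mm across on top whose white face looks up. Origin: under the column's centre, at bench height; x points away from the hook (the hook arm points along -x), y to the left, z up. Foot reaches from -134 to +62 mm along x; the dial head's axis is at x = +12 mm, its face 254 mm high, its edge 65 mm from the column's axis at the back and 41 mm at the front
- hook (a joint): dip of the sprung hook in m: 0 with nothing on it, grows downward, lower stop at 0.084. Spring stiffness 110 N/m (about 9 mm of dip for each 100 g), lightly damped: it bobs for a second or two when disturbed. The movement is delicate: the hook must never travel faster than 60 mm/s, up or down, whether lowered by hand or let go (let go about 4 mm away from its balance with the weight, it already does)
- hook_seat (a point): bottom of the hook's V-shaped seat, on the upper side of the wire, where a hung bar comes to rest (moves with the hook); 120 mm in front of the column's axis and about 190 mm high when the hook is unloaded. Steel wire 6 mm thick in the vertical x-z plane of the gauge. Same axes as the gauge
- hook_tip (a point): centre of the wire at the hook's open, upturned end, 21 mm in front of the seat (along -x of the gauge); its top is 18 mm above the seat. Behind the seat (towards the column) the wire rises about 10 mm above the seat and, 34 mm behind it, becomes a straight level arm 10 mm thick that runs to a carriage on the column's front
- needle (a joint): reading of the black needle on the dial, rad, 30 rad for each metre of hook dip; 0 with the hook unloaded; grows clockwise seen from above. At 0 the needle points 1.3 rad to the left (anticlockwise from above) of the gauge's +x
- set_hand (a joint): reading of the red hand in the same sense and from the same zero as the needle, rad, 0 to 2.6; it stays where it is left (friction 0.02 N m) and turns with the brass knob
- knob_grip (a point): centre of the round knurled brass knob, 24 mm across and 26 mm high, upright, on the dial's axis; its underside is 15 mm and this point 29 mm above the dial face. The knob carries the red hand
- needle_tip (a point): point near the end of the black needle, 38 mm from the dial's axis
- red_tip (a point): point near the end of the red hand, 38 mm from the dial's axis
- check_weight: loose check weight, 125 mm high, standing upright on the bench: round steel body 50 mm across and 32 mm high with a neck, then a slotted steel link, then a black handle. Its mass is adjusted from job to job, 0.3 to 0.85 kg. Origin: centre of its underside, z up. The slot goes through along the weight's x axis: 22 mm wide (along y), from 40.5 mm up to 79 mm at the arched bar that closes it at the top; the link is 32 mm wide along y and 8 mm thick along x
- weight_handle (a point): centre of the weight's black handle, a rounded block 18 mm (x) by 22 mm (y) by 36 mm high, 107 mm above the weight's underside; axes as the weight's. The bar's underside lies 28 mm below this point and the shoulders of the link 22 mm below it
- weight_bar (a point): middle of the underside of the arched top bar of the slot (round bar 8 mm thick), 79 mm above the weight's underside: this rests in the hook's seat when the weight hangs
- pocket_scale: grey pocket scale, 99x127x16 mm, lying on the left under the stand; a bystander, leave it alone
- caliper: steel caliper, 72x246x7 mm, lying at the front right; a bystander, leave it alone
- bore_plug: black rod-shaped bore plug, 12x75x12 mm; a bystander, leave it alone
- marker_1: white marker pen with a black cap, 12x137x12 mm; a bystander, leave it alone
- jar_1: small screw-cap jar with a white cap, 40 mm across, 42 mm high; a bystander, leave it alone
- weight_200: small grey knob weight, 30 mm across, 42 mm high; a bystander, leave it alone

How it is judged:
By the outcome, as a careful person would: the job done as asked, in the order asked, and still so for the second after the job is handed in, with the robot touching nothing.
It also fails if it takes over 72 s, if anything falls off the work surface, if the arm or the gripper's body presses on something with over 40 N, if the wrist force passes 120 N, or if a joint passes its speed limit or range.

## Working session

There is one attempt and no reset: what is moved stays moved. The work goes in short steps, Python scripts to look and compute and a tool call to move; the robot and the scene stay as the last step left them, time stands still between calls to the robot, and variables do not carry over. Pictures are saved under pics/ and viewed, at most 10 in all, crops included, and the job is handed in when it is done.

Besides the shell and the picture viewer there is one more tool, called after "Emit:" in YAML: its name, and indented under it one key for each argument. carry_out: Moves the arm, as the interface text tells. Its arguments: {"type":"object","properties":{"series":{"type":"string"},"jaw":{"type":"number"},"grip_force":{"type":"number"}},"required":["series"]}

```bash
ls; mkdir -p pics; cat > h.py <<'E'
import numpy as np, cv2
from scipy.spatial.transform import Rotation as R
from workcell import bot, eyes, spot_in
def cam(n):
    s=bot.read_state(); im,d=eyes.read_camera(n); c=eyes.get_calibration(n); K=np.array(c["K"])
    if "T_tool_cam" in c:
        T=np.eye(4);T[:3,:3]=R.from_rotvec(s["tcp_rot"]).as_matrix();T[:3,3]=s["tool_pos"];T=T@np.array(c["T_tool_cam"])
    else:
        T=np.eye(4);r=np.array(c["rotation"]);T[:3,:3]=r if r.shape==(3,3) else R.from_rotvec(r).as_matrix();T[:3,3]=c["position"]
    return im,d,K,T
def cloud(d,K,T):
    v,u=np.mgrid[:d.shape[0],:d.shape[1]]
    p=np.stack([(u-K[0,2])/K[0,0]*d,(v-K[1,2])/K[1,1]*d,d],-1)
    P=p@T[:3,:3].T+T[:3,3]; P[d<=0]=np.nan; return P
def proj(P,K,T):
    p=(np.atleast_2d(P)-T[:3,3])@T[:3,:3]; q=p@K.T; return q[:,:2]/q[:,2:]
E
python3 - <<'E'
from h import *
print(bot.read_state())
ims=[]
for n in ("scene","top"):
    im,d,K,T=cam(n); P=cloud(d,K,T); np.savez(f"{n}.npz",im=im,P=P,d=d,K=K,T=T); print(n,T.round(3).tolist(),K.round(0).tolist())
    for t in ("gauge","hook_seat","check_weight","weight_handle","knob_grip","red_tip","needle_tip","hook_tip"):
        for r in spot_in(n,t)[:2]:
            c=[int(x) for x in r["rect"]]; u,v=min(max(c[0],0),511),min(max(c[1],0),383)
            print(n,t,round(r["score"],2),c,P[v,u].round(3))
    cv2.imwrite(f"pics/{n}0.png",im)
E
```

```text
pics
{'time': 0.0, 'q': array([-1.17089976e+00,  2.64744735e-01,  1.60538756e+00,  1.05210747e-05,
        1.27369173e+00, -3.68762671e-02]), 'joint_vel': array([ 0.00095745,  0.00010007, -0.00109042, -0.00097142,  0.00133004,
        0.00021482]), 'joint_torque': array([ 1.12318616e-03, -5.15109122e+01, -3.67311609e+01,  6.59872327e-06,
        1.30078092e-02,  9.40837594e-06]), 'tool_pos': array([ 0.28525677, -0.61092387,  0.2185604 ]), 'tcp_rot': array([-3.06483116e+00, -6.80160012e-01,  6.16741506e-04]), 'wrist_force': array([-0.79550732, -0.05569811, -0.90676417]), 'torque': array([-0.03506327,  0.03399642, -0.00136195]), 'grip_force': 0.0, 'width': 1.0038120982198933}
scene [[-0.769, -0.486, 0.416, 0.025], [-0.639, 0.57, -0.516, 0.634], [0.014, -0.663, -0.749, 1.142], [0.0, 0.0, 0.0, 1.0]] [[476.0, 0.0, 256.0], [0.0, 476.0, 190.0], [0.0, 0.0, 1.0]]
scene gauge 0.85 [260, 188, 67, 108] [ 0.603 -0.103  0.094]
scene hook_seat 0.52 [269, 176, 36, 27] [ 0.555 -0.08   0.198]
scene hook_seat 0.3 [224, 236, 23, 33] [0.612 0.05  0.006]
scene check_weight 0.73 [276, 263, 21, 34] [0.426 0
[... 341 characters left out ...]
47 [274, 263, 22, 33] [0.42  0.061 0.069]
top [[0.026, -0.995, 0.093, 0.458], [-1.0, -0.027, -0.001, -0.04], [0.003, -0.093, -0.996, 1.27], [0.0, 0.0, 0.0, 1.0]] [[408.0, 0.0, 262.0], [0.0, 408.0, 189.0], [0.0, 0.0, 1.0]]
top gauge 0.76 [282, 174, 41, 79] [ 0.592 -0.09   0.254]
top hook_seat 0.51 [281, 193, 14, 42] [ 0.564 -0.101  0.012]
top check_weight 0.76 [234, 235, 13, 15] [0.433 0.036 0.084]
top weight_handle 0.48 [229, 236, 15, 19] [0.43  0.047 0.126]
top knob_grip 0.56 [281, 151, 17, 14] [ 0.642 -0.085  0.295]
top knob_grip 0.21 [337, 251, 75, 22] [ 0.39  -0.278  0.   ]
top red_tip 0.18 [212, 169, 10, 19] [0.633 0.116 0.012]
top hook_tip 0.69 [281, 196, 16, 46] [ 0.555 -0.101  0.01 ]
```

```bash
python3 - <<'E'
from h import *
a=np.load("scene.npz")["im"][100:320,170:350]; b=np.load("top.npz")["im"][120:270,180:380]
a=cv2.resize(a,None,fx=2.7,fy=2.7,interpolation=3); b=cv2.resize(b,(309,int(150*309/200)),interpolation=3)
c=np.zeros((max(a.shape[0],b.shape[0]),a.shape[1]+b.shape[1],3),np.uint8); c[:a.shape[0],:a.shape[1]]=a; c[:b.shape[0],a.shape[1]:]=b
print(c.shape); cv2.imwrite("pics/c1.png",c)
P=np.load("top.npz")["P"]
def fit(m): 
    q=P[m]; return q.mean(0).round(4),len(q),q.min(0).round(3),q.max(0).round(3)
z=P[...,2]
m=(z>.285)&(z<.31);print("knob",fit(m))
m=(z>.245)&(z<.262);print("dial",fit(m))
m=(z>.11)&(z<.14)&(abs(P[...,0]-.43)<.05)&(abs(P[...,1]-.045)<.05);print("handle",fit(m))
m=(z>.17)&(z<.24);print("arm",fit(m))
Q=P[m];print(Q.round(3)[:60:3].tolist())
P=np.load("scene.npz")["P"];z=P[...,2]
m=(z>.285)&(z<.31);print("knob",fit(m))
m=(z>.245)&(z<.262);print("dial",fit(m))
m=(z>.1)&(z<.14)&(abs(P[...,0]-.43)<.05)&(abs(P[...,1]-.045)<.05);print("handle",fit(m))
m=(z>.17)&(z<.24)&(P[...,0]<.58);print("arm",fit(m))
E
```

```text
(594, 795, 3)
knob (array([0.2661, 0.0529, 0.2976]), 1014, array([ 0.094, -0.612,  0.285]), array([0.653, 0.572, 0.31 ]))
dial (array([0.5557, 0.0175, 0.255 ]), 1964, array([ 0.088, -0.658,  0.245]), array([0.694, 0.593, 0.262]))
handle (array([0.4304, 0.0459, 0.1227]), 56, array([0.422, 0.036, 0.113]), array([0.439, 0.057, 0.129]))
arm (array([ 0.7435, -0.1915,  0.1962]), 10552, array([ 0.049, -0.645,  0.17 ]), array([1.089, 0.591, 0.24 ]))
[[1.086, -0.345, 0.19], [1.087, -0.353, 0.189], [1.082, -0.349, 0.193], [1.083, -0.358, 0.19], [1.085, -0.367, 0.188], [1.086, -0.376, 0.187], [1.084, -0.384, 0.19], [1.085, -0.392, 0.19], [1.088, -0.402, 0.185], [1.085, -0.408, 0.191], [1.087, -0.418, 0.188], [1.086, -0.425, 0.19], [1.087, -0.434, 0.188], [1.086, -0.442, 0.19], [1.087, -0.451, 0.189], [1.083, -0.346, 0.185], [1.081, -0.353, 0.189], [1.081, -0.361, 0.19], [1.081, -0.37, 0.19], [1.083, -0.379, 0.187]]
knob (array([0.4966, 0.0425, 0.2982]), 4995, array([-0.098, -0.695,  0.285]), array([1.143, 0.577, 0.31 ]))
dial (array([0.5156, 0.1259, 0.2537]), 2696, array([-0.102, -0.646,  0.245]), array([1.145, 0.593, 0.262]))
handle (array([0.4226, 0.0507, 0.1163]), 86, array([0.415, 0.038, 0.1  ]), array([0.433, 0.059, 0.126]))
arm (array([0.2105, 0.2402, 0.2077]), 5149, array([-0.101, -0.091,  0.17 ]), array([0.58 , 0.586, 0.24 ]))
```

View pics/c1.png

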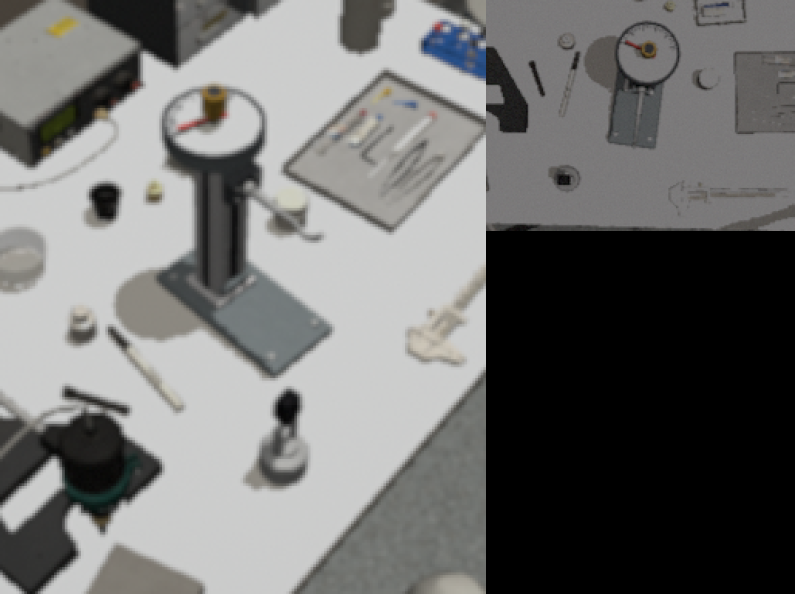

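The image shows the gauge near the centre with its hook pointing at the robot, and the weight at the front left (crop ~285,440). Next I'll fit the gauge and weight poses.

```bash
python3 - <<'E'
from h import *
c0=eyes.get_calibration("wrist");print(np.array(c0["T_tool_cam"]).round(3).tolist(),np.array(c0["K"]).round(0).tolist())
for n in ("top","scene"):
    f=np.load(n+".npz");P=f["P"];z=P[...,2];near=(abs(P[...,0]-.58)<.15)&(abs(P[...,1]+.09)<.08)
    def g(m):
        q=P[m&near]; return q
    k=g((z>.285)&(z<.3));print(n,"knob",len(k),np.median(k,0).round(4),((k.min(0)+k.max(0))/2).round(4))
    d=g((z>.248)&(z<.262));print("dial",len(d),cv2.minEnclosingCircle(d[:,:2].astype(np.float32)))
    ft=g((z>.007)&(z<.018));print("foot",len(ft),cv2.minAreaRect(ft[:,:2].astype(np.float32)))
    a=g((z>.17)&(z<.215)&(P[...,0]<.56));print("hookarm",len(a),a.min(0).round(3),a.max(0).round(3)); print(a[::max(1,len(a)//12)].round(3).tolist())
    nw=(abs(P[...,0]-.43)<.05)&(abs(P[...,1]-.045)<.05)
    b=P[nw&(z>.02)&(z<.036)];print("body",len(b),cv2.minEnclosingCircle(b[:,:2].astype(np.float32)))
    b=P[nw&(z>.115)&(z<.135)];print("handle",len(b),cv2.minAreaRect(b[:,:2].astype(np.float32)))
E
```

```text
[[0.001, -0.959, -0.285, 0.071], [1.0, 0.001, 0.002, -0.0], [-0.001, -0.285, 0.959, -0.154], [0.0, 0.0, 0.0, 1.0]] [[272.0, 0.0, 258.0], [0.0, 272.0, 187.0], [0.0, 0.0, 1.0]]
top knob 83 [ 0.6424 -0.0943  0.2944] [ 0.6418 -0.0937  0.2922]
dial 1273 ((0.6429553627967834, -0.09386314451694489), 0.05306148901581764)
foot 1031 ((0.5721942186355591, -0.08612717688083649), (0.09554044902324677, 0.14801304042339325), 84.08867645263672)
hookarm 67 [ 0.49  -0.089  0.187] [ 0.559 -0.077  0.21 ]
[[0.559, -0.081, 0.198], [0.556, -0.084, 0.201], [0.553, -0.086, 0.2], [0.548, -0.081, 0.2], [0.545, -0.086, 0.2], [0.537, -0.081, 0.201], [0.532, -0.084, 0.198], [0.527, -0.082, 0.199], [0.522, -0.082, 0.195], [0.514, -0.08, 0.191], [0.509, -0.077, 0.193], [0.503, -0.077, 0.196], [0.498, -0.08, 0.199], [0.49, -0.077, 0.209]]
body 124 ((0.4300178587436676, 0.04735651612281799), 0.024788660928606987)
handle 52 ((0.4303024113178253, 0.04599006101489067), (0.016793033108115196, 0.019714536145329475), 1.0421372652053833)
scene knob 55 [ 0.6354 -0.0899  0.2915] [ 0.638  -0.0933  0.2919]
dial 743 ((0.6358667016029358, -0.09282425045967102), 0.05443483218550682)
foot 962 ((0.5882154703140259, -0.08701251447200775), (0.09637697786092758, 0.19591060280799866), 84.04874420166016)
hookarm 70 [ 0.483 -0.088  0.184] [ 0.56  -0.073  0.206]
[[0.558, -0.088, 0.197], [0.555, -0.08, 0.198], [0.556, -0.081, 0.192], [0.542, -0.084, 0.199], [0.542, -0.085, 0.194], [0.536, -0.082, 0.197], [0.532, -0.08, 0.197], [0.523, -0.083, 0.198], [0.519, -0.077, 0.197], [0.516, -0.079, 0.19], [0.509, -0.083, 0.188], [0.49, -0.079, 0.2], [0.5, -0.075, 0.192], [0.484, -0.075, 0.204]]
body 171 ((0.4235330820083618, 0.048974569886922836), 0.025931281968951225)
handle 57 ((0.42385655641555786, 0.04825524985790253), (0.02123205177485943, 0.018179260194301605), 89.16514587402344)
```

Emit:
carry_out:
  series: "0.006 0.03 0.012 9.7;0.006 0.04 0.012 9.7;0.006 0.042 0.012 9.7;0.009 0.042 0.012 9.7;0.009 0.042 0.004 9.7;0.009 0.042 0 9.7;0.009 0.042 0 9.7;0.009 0.042 0 9.7;0.009 0.042 0 9.7;0.009 0.042 0 9.7;0.01 0.042 0 9.7;0.01 0.042 0 9.7;0.01 0.042 0 9.7;0.01 0.042 0 9.7;0.01 0.042 0 9.7;0.011 0.041 0 9.5;0 0 0 0"

```text
time: 3.02
tool_pos: [0.4278, 0.0476, 0.2721]
tcp_rot: [-0.008, 3.141, 0.001]
wrist_force: [-0.2, -0.7, -0.2]
width: 1.003
grip_force: 0.0
```

```bash
python3 - <<'E'
from h import *
s=bot.read_state();print(s["tool_pos"],R.from_rotvec(s["tcp_rot"]).as_matrix().round(4).tolist(),s["wrist_force"],s["q"])
im,d,K,T=cam("wrist");P=cloud(d,K,T);z=P[...,2];cv2.imwrite("pics/w1.png",im)
np.savez("w1.npz",im=im,P=P,d=d,K=K,T=T)
nw=(abs(P[...,0]-.43)<.06)&(abs(P[...,1]-.045)<.06)
b=P[nw&(z>.02)&(z<.036)];print("body",len(b),cv2.minEnclosingCircle(b[:,:2].astype(np.float32)))
b=P[nw&(z>.112)&(z<.14)];print("handle",len(b),cv2.minAreaRect(b[:,:2].astype(np.float32)),b.mean(0),b[:,2].max())
for t in ("check_weight","weight_handle"):
    for r in spot_in("wrist",t)[:1]:print(t,r)
E
```

```text
[0.42782917 0.04759482 0.2720625 ] [[-1.0, -0.0051, 0.0004], [-0.0051, 1.0, 0.0006], [-0.0004, 0.0006, -1.0]] [-0.1565247  -0.67901789 -0.16522893] [ 5.24476660e-02 -2.45276791e-01  2.02230616e+00  5.71955380e-04
  1.36415345e+00 -1.52351919e+00]
body 393 ((0.42683860659599304, 0.04488611966371536), 0.02491486817598343)
handle 317 ((0.42709511518478394, 0.04509929567575455), (0.018350886180996895, 0.021320829167962074), 0.8714960813522339) [0.42546641 0.04520722 0.12345284] 0.12733391479682982
check_weight {'rect': [257.1, 159.8, 31.1, 41.5], 'score': 0.89}
weight_handle {'rect': [259.2, 159.4, 31.7, 41.4], 'score': 0.88}
```

View pics/w1.png

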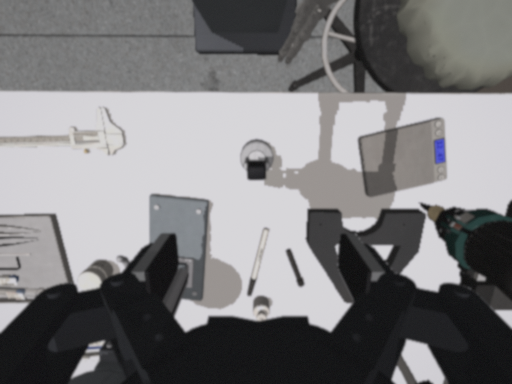

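Wrist view: the weight is at about (257,158) px, upright, its handle aligned with the tool. Descending to grasp.

Emit:
carry_out:
  series: "-0.001 -0.0025 -0.03 0.6;0 0 -0.04 0;0 0 -0.04 0;0 0 -0.03 0;0 0 -0.017 0;0 0 -0.010 0;0 0 0 0;0 0 0 0"
  jaw: 0.2

```text
time: 4.18
tool_pos: [0.4277, 0.0428, 0.1061]
tcp_rot: [-0.017, 3.139, 0.0]
wrist_force: [0.2, -0.3, 0.1]
width: 0.602
grip_force: 0.0
```

Emit:
carry_out:
  series: "0 0 0 0;0 0 0 0;0 0 0 0;0 0 0 0;0 0 0 0;0 0 0 0"
  jaw: -1
  grip_force: 60

```text
time: 4.92
tool_pos: [0.4276, 0.0432, 0.106]
tcp_rot: [-0.017, 3.139, 0.001]
wrist_force: [-0.5, 1.3, 5.8]
width: 0.23
grip_force: 59.1
```

Emit:
carry_out:
  series: "0 0 0.01 0;0 0 0.02 0;0 0 0.03 0;0 0 0.035 0;0.01 -0.002 0.035 -2;0.015 -0.003 0.03 -2;0.015 -0.003 0.03 -2;0.015 -0.003 0.02 -0.9;0.012 -0.002 0.01 0;0.005 0 0.004 0;0 0 0 0;0 0 0 0;0 0 0 0"

```text
time: 6.55
tool_pos: [0.4979, 0.0299, 0.3281]
tcp_rot: [-0.172, -3.136, 0.0]
wrist_force: [0.2, 0.1, -3.2]
width: 0.233
grip_force: 59.2
```

```bash
python3 - <<'E'
from h import *
s=bot.read_state();print(s["tool_pos"],R.from_rotvec(s["tcp_rot"]).as_matrix().round(4).tolist())
W=[];acc=[]
for i in range(4):
    im,d,K,T=cam("wrist");acc.append(cloud(d,K,T));W.append(bot.read_state()["wrist_force"])
print("force",np.mean(W,0).round(2),np.std(W,0).round(2))
P=np.nanmedian(acc,0);z=P[...,2];cv2.imwrite("pics/w2.png",im)
np.savez("w2.npz",im=im,P=P,d=d,K=K,T=T)
m=(z>.16)&(z<.24)&(abs(P[...,0]-.53)<.07)&(abs(P[...,1]+.08)<.03)
Q=P[m];print(len(Q),Q.min(0),Q.max(0))
for a in np.arange(.47,.6,.005):
    q=Q[(Q[:,0]>=a)&(Q[:,0]<a+.005)]
    if len(q):print(round(a,3),len(q),q[:,:].mean(0).round(4),q[:,1].min().round(3),q[:,1].max().round(3),q[:,2].max().round(4))
f=P[(z>.006)&(z<.02)&(abs(P[...,0]-.57)<.12)&(abs(P[...,1]+.087)<.07)];print("foot",len(f),cv2.minAreaRect(f[:,:2].astype(np.float32)))
E
```

```text
[0.49786858 0.02994189 0.32813048] [[-0.994, 0.1091, -0.0014], [0.1091, 0.994, -0.0], [0.0014, -0.0002, -1.0]]
force [-0.05 -0.08 -3.18] [0.44 0.45 0.6 ]
844 [ 0.48611345 -0.10990381  0.16981048] [ 0.59976527 -0.0683823   0.21237741]
0.485 21 [ 0.4879 -0.0787  0.207 ] -0.081 -0.077 0.2081
0.49 23 [ 0.4922 -0.0781  0.2036] -0.081 -0.077 0.208
0.495 19 [ 0.4974 -0.0791  0.198 ] -0.082 -0.077 0.2014
0.5 23 [ 0.5024 -0.0799  0.1948] -0.083 -0.078 0.1972
0.505 20 [ 0.5075 -0.0803  0.1916] -0.083 -0.078 0.1931
0.51 28 [ 0.5126 -0.0813  0.1919] -0.085 -0.079 0.1941
0.515 30 [ 0.5175 -0.0817  0.1947] -0.084 -0.079 0.1968
0.52 28 [ 0.5227 -0.0822  0.1977] -0.086 -0.08 0.2001
0.525 22 [ 0.5275 -0.0827  0.1995] -0.086 -0.081 0.2006
0.53 23 [ 0.5326 -0.0833  0.1991] -0.087 -0.081 0.2004
0.535 21 [ 0.5374 -0.0836  0.199 ] -0.086 -0.082 0.1998
0.54 35 [ 0.5429 -0.0843  0.199 ] -0.088 -0.081 0.2015
0.545 39 [ 0.5475 -0.084   0.1999] -0.089 -0.08 0.2016
0.55 33 [ 0.5525 -0.0851  0.2002] -0.09 -0.081 0.2021
0.555 37 [ 0.5575 -0.0851  0.1998] -0.09 -0.081 0.2019
0.56 36 [ 0.5626 -0.0861  0.2   ] -0.092 -0.082 0.2018
0.565 34 [ 0.5677 -0.0863  0.1998] -0.091 -0.083 0.2019
0.57 34 [ 0.5724 -0.0869  0.2   ] -0.092 -0.083 0.2015
0.575 33 [ 0.5775 -0.0873  0.2001] -0.092 -0.084 0.202
0.58 66 [ 0.583  -0.0882  0.2003] -0.097 -0.082 0.2046
0.585 96 [ 0.5887 -0.1026  0.1968] -0.11 -0.082 0.2124
0.59 121 [ 0.5926 -0.0762  0.192 ] -0.103 -0.068 0.2091
0.595 22 [ 0.5971 -0.0698  0.1919] -0.093 -0.068 0.207
foot 3462 ((0.5898483991622925, -0.08969609439373016), (0.09616351872682571, 0.18800386786460876), 84.44021606445312)
```

View pics/w2.png

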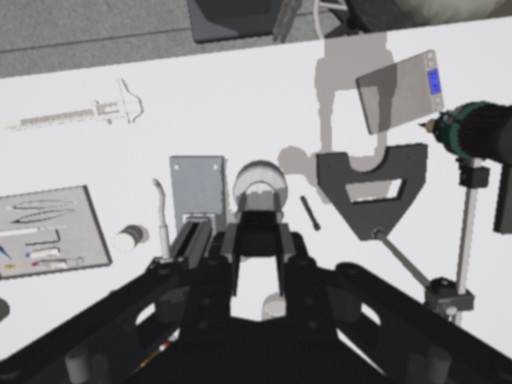

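Emit:
carry_out:
  series: "-0.015 0 0 0.4;-0.028 0 0 0;-0.02 -0.005 0 0;-0.005 -0.02 -0.015 0;0 -0.03 -0.025 0;0 -0.03 -0.025 0;0.005 -0.015 -0.015 0;0.01 -0.005 -0.005 0;0.01 0 0 0;0 0 0 0;0 0 0 0;0 0 0 0"

```text
time: 8.25
tool_pos: [0.4556, -0.0747, 0.2442]
tcp_rot: [0.16, 3.137, -0.0]
wrist_force: [-0.8, -0.0, -2.2]
width: 0.231
grip_force: 59.2
```

```bash
python3 - <<'E'
from h import *
s=bot.read_state();print(s["tool_pos"],R.from_rotvec(s["tcp_rot"]).as_matrix().round(4).tolist())
f=np.load("w2.npz");P=f["P"]-np.array([.49787,.02994,.32813]);z=P[...,2]
n=(abs(P[...,0])<.05)&(abs(P[...,1])<.05)
b=P[n&(z>-.09)&(z<-.068)];print("body rel",len(b),cv2.minEnclosingCircle(b[:,:2].astype(np.float32)),np.percentile(b[:,2],[5,50,95]))
W=[]
for i in range(3):
    im,d,K,T=cam("scene");W.append(bot.read_state()["wrist_force"])
print(np.mean(W,0))
P=cloud(d,K,T);c=proj([[.49,-.079,.21]],K,T)[0];print(c)
for k,p in dict(seat=[.51,-.0805,.191],tip=[.4875,-.078,.208]).items(): print(k,proj([p],K,T))
x,y=c.astype(int);im=im[y-60:y+60,x-70:x+70];cv2.imwrite("pics/s2.png",cv2.resize(im,None,fx=5,fy=5,interpolation=3))
E
```

```text
[ 0.45562461 -0.07470772  0.24424165] [[-0.9948, 0.1016, 0.0004], [0.1016, 0.9948, -0.0], [-0.0004, -0.0, -1.0]]
body rel 1297 ((-0.0003397474647499621, 0.0013102615484967828), 0.024850981310009956) [-0.08312391 -0.07228386 -0.0695515 ]
[-0.39132127  0.11419507 -3.11233156]
[288.25741916 184.59850675]
seat [[282.21882778 185.44896474]]
tip [[288.7335161  185.77459764]]
```

View pics/s2.png

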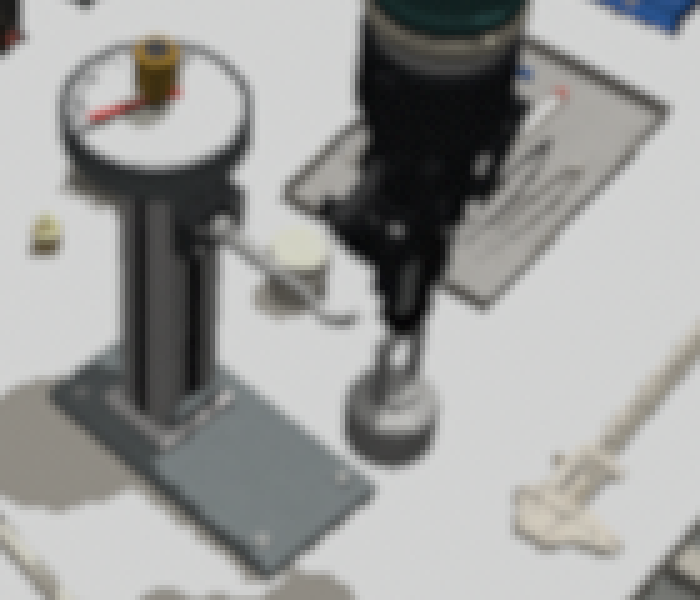

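Scene view: slot at (400,350) faces the hook tip (350,318). Threading it over the tip now.

Emit:
carry_out:
  series: "0 0 -0.002 0;0.006 -0.0007 0 0;0.007 -0.0009 0 0;0.007 -0.0009 0 0;0.007 -0.0009 0 0;0.007 -0.0009 0 0;0.007 -0.0009 0 0;0.007 -0.0009 0 0;0.0065 -0.0007 0 0;0 0 0 0;0 0 0 0;0 0 0 0"

```text
time: 9.9
tool_pos: [0.5098, -0.0819, 0.2418]
tcp_rot: [-0.161, -3.137, -0.0]
wrist_force: [-0.2, -0.4, -4.1]
width: 0.232
grip_force: 59.2
```

```bash
python3 - <<'E'
from h import *
s=bot.read_state();print(s["tool_pos"])
W=[];A=[]
for i in range(3):
    im,d,K,T=cam("scene");W.append(bot.read_state()["wrist_force"]);A.append(im.astype(float))
print(np.mean(W,0))
im=np.mean(A,0).astype(np.uint8)[125:245,218:358];a=cv2.resize(im,None,fx=5,fy=5,interpolation=3)
cv2.imwrite("pics/s3.png",a)
E
```

```text
[ 0.5097856  -0.08189042  0.24183423]
[ 0.10434393 -0.18842776 -3.32256179]
```

View pics/s3.png

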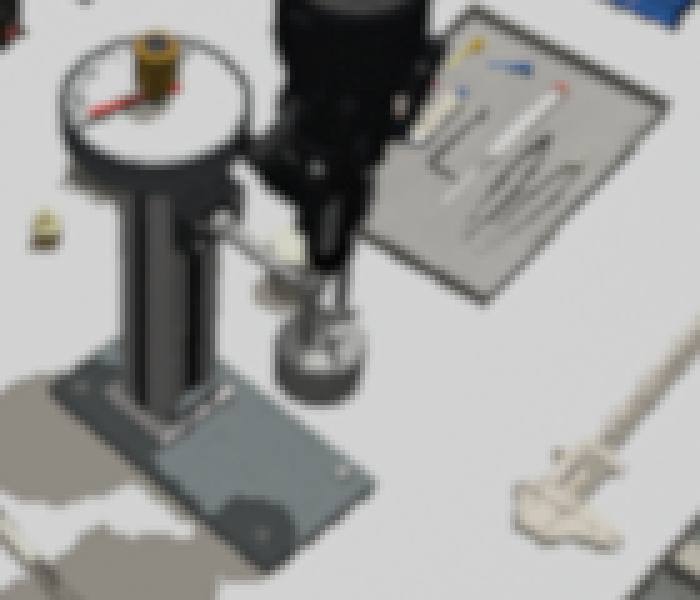

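Slot threaded over the hook. Now lowering gently.

Emit:
carry_out:
  series: "0 0 -0.004 0;0 0 -0.005 0;0 0 -0.005 0;0 0 -0.004 0;0 0 -0.0025 0;0 0 -0.002 0;0 0 -0.002 0;0 0 -0.002 0;0 0 -0.002 0;0 0 -0.002 0;0 0 -0.002 0;0 0 -0.002 0;0 0 -0.002 0;0 0 -0.002 0;0 0 -0.002 0;0 0 -0.001 0;0 0 0 0;0 0 0 0"

```text
time: 12.3
tool_pos: [0.5101, -0.0819, 0.2005]
tcp_rot: [0.161, 3.137, -0.0]
wrist_force: [-0.4, 0.4, -1.6]
width: 0.236
grip_force: 59.5
```

```bash
cat > fr.py <<'E'
from h import *
import sys
W=[];Z=[]
for i in range(int(sys.argv[1])):
    im,d,K,T=cam("scene");s=bot.read_state();W.append(s["wrist_force"]);Z.append(s["tool_pos"])
W=np.array(W);print(s["time"],np.mean(Z,0).round(4),W.mean(0).round(3),(W.std(0)/len(W)**.5).round(3))
P=cloud(d,K,T);m=(P[...,2]>.13)&(P[...,2]<.22)&(abs(P[...,0]-.55)<.02)&(abs(P[...,1]+.084)<.012);print("arm z",m.sum(),np.percentile(P[m][:,2],[50,90]).round(4))
E
python3 fr.py 14
```

```text
13.0 [ 0.51   -0.0819  0.2004] [-0.208  0.089 -1.087] [0.152 0.098 0.135]
arm z 42 [0.1782 0.1812]
```

Emit:
carry_out:
  series: "0 0 -0.0015 0;0 0 -0.002 0;0 0 -0.002 0;0 0 -0.002 0;0 0 -0.0015 0;0 0 -0.0005 0;0 0 0 0;0 0 0 0"

```text
time: 14.0
tool_pos: [0.5101, -0.0819, 0.191]
tcp_rot: [0.161, 3.137, -0.0]
wrist_force: [-0.6, 0.2, -0.2]
width: 0.226
grip_force: 59.6
```

```bash
python3 fr.py 24
```

```text
15.2 [ 0.5101 -0.0819  0.1909] [-0.325  0.006 -0.439] [0.085 0.095 0.104]
arm z 42 [0.1698 0.1732]
```

Emit:
carry_out:
  series: "0 0 -0.001 0;0 0 -0.001 0;0 0 -0.0007 0;0 0 0 0"

```text
time: 15.7
tool_pos: [0.51, -0.0819, 0.1881]
tcp_rot: [-0.161, -3.137, 0.0]
wrist_force: [-0.1, -0.1, -0.7]
width: 0.234
grip_force: 59.6
```

```bash
python3 fr.py 30
```

```text
17.2 [ 0.5101 -0.0819  0.1882] [-0.314 -0.023  0.014] [0.074 0.089 0.099]
arm z 42 [0.1671 0.1708]
```

Emit:
carry_out:
  series: "0 0 0 0;0 0 0 0;0 0 0 0"
  grip_force: 20

```text
time: 17.58
tool_pos: [0.5101, -0.0819, 0.1882]
tcp_rot: [0.161, 3.137, -0.0]
wrist_force: [0.5, -0.3, 0.1]
width: 0.232
grip_force: 59.6
```

Emit:
carry_out:
  series: "0 0 0 0;0 0 0 0;0 0 0 0;0 0 0 0"
  jaw: 0.0

```text
time: 18.08
tool_pos: [0.51, -0.0819, 0.1882]
tcp_rot: [-0.161, -3.137, 0.0]
wrist_force: [-0.3, 0.5, 0.6]
width: 0.496
grip_force: 0.0
```

```bash
python3 fr.py 8; python3 fr.py 3;python3 fr.py 3; python3 - <<'E'
from h import *
im,d,K,T=cam("scene");a=im[115:235,218:358];b=cv2.resize(a,None,fx=5,fy=5,interpolation=3);cv2.imwrite("pics/s4.png",b)
E
```

```text
18.475 [ 0.5101 -0.0819  0.1882] [-0.082  0.144 -0.04 ] [0.152 0.14  0.225]
arm z 33 [0.1678 0.1694]
18.625 [ 0.51   -0.0819  0.1882] [-0.236  0.244  0.55 ] [0.24  0.069 0.411]
arm z 34 [0.1665 0.1694]
18.775 [ 0.5101 -0.0819  0.1882] [ 0.116 -0.04   0.063] [0.226 0.078 0.221]
arm z 32 [0.1673 0.1714]
```

View pics/s4.png

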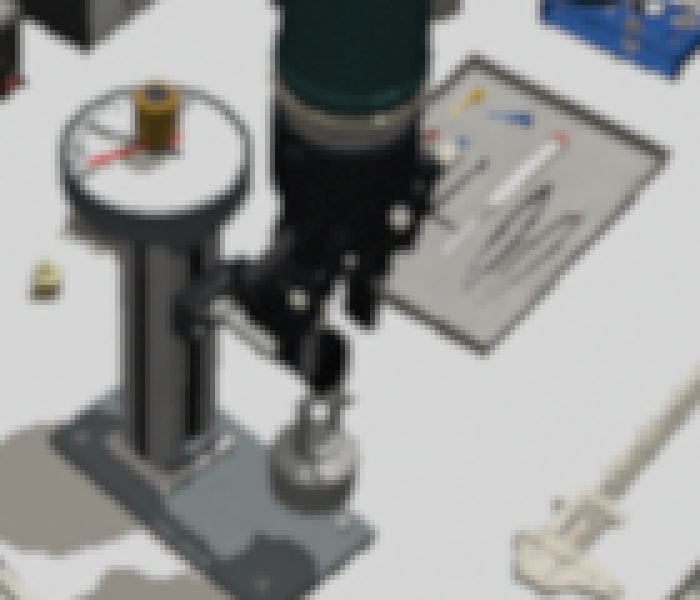

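The weight hangs still and the arm height is unchanged. The black needle (95,130) and the red hand (115,155) are both visible. Withdrawing straight up.

Emit:
carry_out:
  series: "0 0 0.008 0;0 0 0.015 0;0 0 0.025 0;0 0 0.035 0;0 0 0.04 0;0 0 0.03 0;0 0 0.012 0;0 0 0 0"

```text
time: 19.82
tool_pos: [0.5105, -0.082, 0.3543]
tcp_rot: [0.161, 3.135, -0.001]
wrist_force: [-0.6, 0.1, -0.2]
width: 0.497
grip_force: 0.0
```

```bash
python3 fr.py 2; python3 - <<'E'
from h import *
for n in ("top","scene"):
    P=np.load(n+".npz")["P"];m=(P[...,2]>.15)&(P[...,0]>.7)&(P[...,0]<1)&(P[...,1]>-.3)&(P[...,1]<.2)
    Q=P[m];print(n,len(Q),len(Q) and (Q.min(0),Q.max(0)))
im,d,K,T=cam("wrist");P=cloud(d,K,T);z=P[...,2];n=(abs(P[...,0]-.64)<.08)&(abs(P[...,1]+.09)<.08)
k=P[n&(z>.285)&(z<.31)];print("knob",len(k),k.mean(0) if len(k) else 0)
D=P[n&(z>.248)&(z<.262)];print("dial",len(D),len(D) and cv2.minEnclosingCircle(D[:,:2].astype(np.float32)))
E
```

```text
19.925 [ 0.5097 -0.0819  0.3523] [-0.352 -0.179  0.013] [0.183 0.035 0.413]
arm z 43 [0.1665 0.1691]
top 0 0
scene 0 0
knob 127 [ 0.62971739 -0.09436112  0.2893498 ]
dial 4501 ((0.6396534442901611, -0.09522795677185059), 0.052870973944664)
```

Emit:
carry_out:
  series: "0.02 -0.002 0 0;0.04 -0.004 0 0;0.045 -0.004 0 0;0.045 -0.005 0 0;0.035 -0.004 -0.015 0;0.016 -0.001 -0.02 0;0 0 -0.007 0;0 0 0 0;0 0 0 0"

```text
time: 21.1
tool_pos: [0.7105, -0.1019, 0.3127]
tcp_rot: [0.161, 3.136, -0.0]
wrist_force: [0.5, -0.8, -0.1]
width: 0.497
grip_force: 0.0
```

```bash
python3 - <<'E'
from h import *
A=[];B=[]
for i in range(4):
    im,d,K,T=cam("wrist");A.append(im.astype(float));B.append(cloud(d,K,T))
P=np.nanmedian(B,0);im=np.mean(A,0);np.savez("w5.npz",im=im,P=P,K=K,T=T)
s=bot.read_state();print(s["time"],s["tool_pos"],T[:3,3])
z=P[...,2];n=(abs(P[...,0]-.64)<.08)&(abs(P[...,1]+.09)<.08)
D=P[n&(z>.248)&(z<.262)];print("dial",len(D),cv2.minEnclosingCircle(D[:,:2].astype(np.float32)),np.median(D[:,2]))
k=P[n&(z>.285)&(z<.31)];print("knob",len(k),cv2.minEnclosingCircle(k[:,:2].astype(np.float32)),k.mean(0))
for t in ("needle_tip","red_tip","knob_grip"):
    for r in spot_in("wrist",t)[:2]:
        c=[int(x) for x in r["rect"]];print(t,r,P[c[1],c[0]])
c=proj([[.64,-.095,.254]],K,T)[0].astype(int);print(c)
x,y=c;q=np.clip(im[max(0,y-80):y+80,x-80:x+80],0,255).astype(np.uint8);cv2.imwrite("pics/w5.png",cv2.resize(q,None,fx=3.7,fy=3.7,interpolation=3))
E
```

```text
21.3 [ 0.71101267 -0.10197715  0.31279891] [ 0.63709537 -0.09484727  0.46710078]
dial 14943 ((0.6406738758087158, -0.09542454779148102), 0.05290060490369797) 0.2549228541370808
knob 1266 ((0.6409662961959839, -0.0953899547457695), 0.012697321362793446) [ 0.64063292 -0.09539776  0.29532964]
needle_tip {'rect': [276.2, 151.3, 4.6, 12.5], 'score': 0.54} [ 0.6723253  -0.08435374  0.25743599]
red_tip {'rect': [274.6, 108.5, 72.1, 40.4], 'score': 0.6} [ 0.63980443 -0.08533185  0.29588383]
red_tip {'rect': [267.8, 137.0, 2.1, 3.4], 'score': 0.42} [ 0.66140734 -0.0902514   0.25448157]
knob_grip {'rect': [274.5, 110.8, 67.3, 37.3], 'score': 0.71} [ 0.64097816 -0.08541731  0.29549311]
knob_grip {'rect': [257.4, 8.3, 42.9, 16.7], 'score': 0.15} [ 0.549444   -0.08684023  0.17111174]
[258 108]
```

View pics/w5.png

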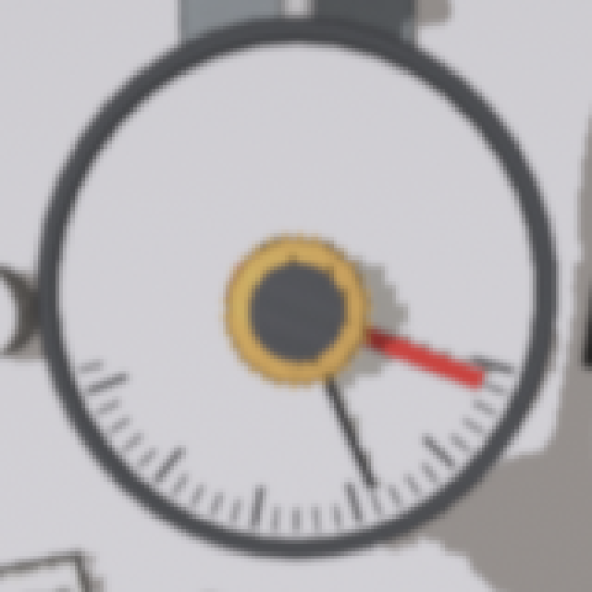

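Dial view: black needle tip at (373,487), red hand tip at (478,380), knob at (298,310). Measuring both angles.

```bash
cat > ang.py <<'E'
from h import *
def angles(im,P,K,T,c=(.6408,-.0954)):
    im=cv2.GaussianBlur(im.astype(np.float32),(0,0),.5)
    out={}
    z0={"needle":.257,"red":.262}
    v,u=np.mgrid[:384,:512]; ray=np.stack([(u-K[0,2])/K[0,0],(v-K[1,2])/K[1,1],np.ones_like(u,float)],-1)@T[:3,:3].T
    for k in z0:
        X=T[:3,3]+ray*((z0[k]-T[2,3])/ray[...,2])[...,None]
        dx,dy=X[...,0]-c[0],X[...,1]-c[1];r=np.hypot(dx,dy);b,g,rr=im[...,0],im[...,1],im[...,2]
        if k=="red": w=np.clip(rr-np.maximum(b,g)-40,0,None)*(r>.021)*(r<.042)
        else:
            w=np.clip(150-im.max(-1),0,None)*(r>.023)*(r<.036)*(rr-np.maximum(b,g)<30)
            n,l,st,_=cv2.connectedComponentsWithStats((w>5).astype(np.uint8))
            print(st[1:,:].tolist()); i=1+np.argmax(st[1:,4]);w=w*(l==i)
        xy=np.average(np.stack([dx,dy],-1)[w>0],axis=0,weights=w[w>0])
        C=np.cov(np.stack([dx,dy],-1)[w>0].T,aweights=w[w>0]);e=np.linalg.eigh(C)[1][:,1];e*=np.sign(e@xy)
        zz=P[...,2][w>40]
        out[k]=np.degrees(np.arctan2(xy[1],xy[0])),np.degrees(np.arctan2(e[1],e[0])),(w>0).sum(),np.median(zz)
    return out
if __name__=="__main__":
    import sys
    f=np.load(sys.argv[1]);print(angles(f["im"],f["P"],f["K"],f["T"]))
E
python3 ang.py w5.npz
```

```text
[[269, 139, 9, 16, 53]]
{'needle': (np.float64(17.731227338715566), np.float64(17.75414768476108), np.int64(53), np.float64(0.2582604028058765)), 'red': (np.float64(62.66295387685159), np.float64(63.82810368789486), np.int64(161), np.float64(0.2607264317572964))}
```

Emit:
carry_out:
  series: "0 0 0.032 0;-0.015 0.001 0 0;-0.025 0.003 0 0;-0.02 0.002 0 0;-0.0102 0.0006 0 0;0 0 -0.01 0;0 0 -0.02 0;0 0 -0.02 0;0 0 -0.008 0;0 0 -0.003 0;0 0 0 0;0 0 0 0"

```text
time: 22.95
tool_pos: [0.6414, -0.0954, 0.2832]
tcp_rot: [0.161, 3.136, -0.0]
wrist_force: [0.2, -1.2, 0.5]
width: 0.501
grip_force: 0.0
```

Emit:
carry_out:
  series: "0 0 0 0;0 0 0 0;0 0 0 0;0 0 0 0;0 0 0 0"
  jaw: -1
  grip_force: 20

```text
time: 23.58
tool_pos: [0.6415, -0.0954, 0.2836]
tcp_rot: [0.161, 3.135, -0.0]
wrist_force: [-0.1, -0.1, 5.4]
width: -0.002
grip_force: 2.8
```

```bash
python3 - <<'E'
from h import *
im,d,K,T=cam("scene");print(bot.read_state());a=im[95:185,218:338];b=cv2.resize(a,None,fx=6,fy=6,interpolation=3);cv2.imwrite("pics/s6.png",b)
E
```

```text
{'time': 23.625, 'q': array([-1.86041899e-01,  1.81324808e-01,  1.58728908e+00,  1.05559690e-04,
        1.37054115e+00, -1.65437400e+00]), 'joint_vel': array([ 1.15446287e-03,  5.79744182e-04, -4.12690466e-05, -4.36977375e-04,
       -1.10659815e-03,  6.38635490e-04]), 'joint_torque': array([-1.66331199e-01, -4.42856312e+01, -3.46879828e+01, -8.68320884e-02,
       -6.85553066e-02, -7.31840146e-05]), 'tool_pos': array([ 0.64151774, -0.09537045,  0.28365922]), 'tcp_rot': array([ 1.60788335e-01,  3.13504273e+00, -3.53285905e-04]), 'wrist_force': array([-3.40499609e-01,  7.29129912e-04,  5.29119179e+00]), 'torque': array([ 0.08130685, -0.00095201,  0.04671882]), 'grip_force': 2.8049975872272626, 'width': -0.0028073596938739316}
```

View pics/s6.png

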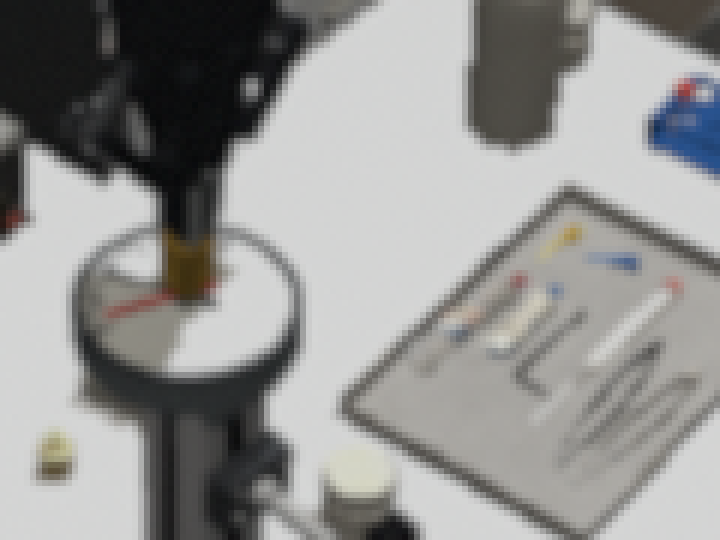

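The view shows the jaws apparently shut at the top of the knob (190,235). I'll check the real geometry in depth before moving.

```bash
python3 - <<'E'
from h import *
im,d,K,T=cam("scene");P=cloud(d,K,T)
for p in ([.6408,-.0954,.2955],[.6408,-.0954,.2695],[.6415,-.0954,.2836]):
    u=proj([p],K,T)[0];print(p,u.round(1),"crop",((u-[218,95])*6).round())
u=250
u=int(proj([[.64,-.095,.28]],K,T)[0][0])
for v in range(120,148,1): print(v,P[v,u].round(3),im[v,u],P[v,u+4].round(3) , im[v,u+4])
E
```

```text
[0.6408, -0.0954, 0.2955] [248.9 132.2] crop [185. 223.]
[0.6408, -0.0954, 0.2695] [248.8 139.5] crop [185. 267.]
[0.6415, -0.0954, 0.2836] [248.7 135.5] crop [184. 243.]
120 [ 0.63  -0.079  0.354] [15 14 13] [ 0.624 -0.087  0.352] [15 15 12]
121 [ 0.629 -0.078  0.352] [15 15 14] [ 0.626 -0.09   0.346] [16 15 12]
122 [ 0.63  -0.08   0.347] [15 14 13] [ 0.626 -0.09   0.342] [23 22 22]
123 [ 0.631 -0.08   0.343] [13 12 12] [ 0.627 -0.091  0.338] [46 47 46]
124 [ 0.629 -0.078  0.342] [14 13 13] [ 0.625 -0.089  0.337] [52 53 52]
125 [ 0.632 -0.081  0.335] [14 13 12] [ 0.628 -0.092  0.33 ] [41 42 41]
126 [ 0.631 -0.081  0.332] [19 20 19] [ 0.627 -0.092  0.327] [36 37 36]
127 [ 0.632 -0.082  0.327] [23 21 21] [ 0.626 -0.09   0.325] [36 37 36]
128 [ 0.631 -0.081  0.325] [23 22 21] [ 0.627 -0.092  0.32 ] [37 38 37]
129 [ 0.632 -0.081  0.321] [23 22 22] [ 0.628 -0.093  0.315] [37 38 37]
130 [ 0.632 -0.081  0.318] [23 23 21] [ 0.627 -0.092  0.314] [38 39 37]
131 [ 0.631 -0.081  0.315] [24 24 23] [ 0.627 -0.092  0.311] [41 42 41]
132 [ 0.63  -0.079  0.314] [22 22 21] [ 0.626 -0.09   0.309] [44 
[... 404 characters left out ...]
 [ 0.628 -0.093  0.284] [37 63 76]
139 [ 0.633 -0.083  0.284] [17 47 62] [ 0.626 -0.09   0.284] [31 61 76]
140 [ 0.634 -0.084  0.28 ] [18 48 62] [ 0.626 -0.091  0.279] [33 63 80]
141 [ 0.634 -0.084  0.276] [19 49 62] [ 0.627 -0.092  0.275] [31 59 85]
142 [ 0.634 -0.083  0.273] [19 48 62] [ 0.629 -0.094  0.268] [42 57 96]
143 [ 0.634 -0.084  0.269] [19 47 63] [ 0.626 -0.091  0.269] [ 73  79 106]
144 [ 0.638 -0.088  0.26 ] [31 47 60] [ 0.635 -0.102  0.252] [84 88 97]
145 [ 0.638 -0.089  0.256] [66 73 76] [ 0.629 -0.095  0.257] [ 99 101 102]
146 [ 0.639 -0.09   0.251] [104 111 112] [ 0.629 -0.095  0.252] [159 160 160]
147 [ 0.637 -0.087  0.25 ] [130 138 140] [ 0.627 -0.093  0.252] [202 203 202]
```

Emit:
carry_out:
  series: "0 0 0.002 0;0 0 0 0;0 0 0 0;0 0 0 0"
  jaw: -0.2

```text
time: 24.18
tool_pos: [0.6406, -0.0953, 0.2836]
tcp_rot: [-0.161, -3.137, -0.0]
wrist_force: [-0.1, 0.4, -0.1]
width: 0.4
grip_force: 0.0
```

```bash
python3 - <<'E'
from h import *
s=bot.read_state();print(s["tool_pos"],s["width"],s["wrist_force"])
im,d,K,T=cam("scene");P=cloud(d,K,T)
a=im[95:165,208:298];cv2.imwrite("pics/s7.png",cv2.resize(a,None,fx=8,fy=8,interpolation=3))
dark=im.max(-1)<60
m=dark&(abs(P[...,0]-.64)<.03)&(abs(P[...,1]+.095)<.06)&(P[...,2]>.262)
Q=P[m]
for a in np.arange(-.15,-.03,.006):
    q=Q[(Q[:,1]>=a)&(Q[:,1]<a+.006)]
    if len(q)>2: print(round(a,3),len(q),np.percentile(q[:,2],[0,10,50]).round(3),np.median(q[:,0]).round(3))
E
```

```text
[ 0.6406173  -0.09527956  0.28359973] 0.4001117881797039 [-0.05587883  0.35857357 -0.14800285]
-0.15 27 [0.367 0.376 0.386] 0.622
-0.144 38 [0.36  0.365 0.376] 0.626
-0.138 13 [0.347 0.347 0.354] 0.622
-0.132 6 [0.346 0.346 0.35 ] 0.625
-0.126 6 [0.345 0.366 0.389] 0.623
-0.12 31 [0.307 0.317 0.342] 0.632
-0.114 84 [0.297 0.305 0.33 ] 0.629
-0.108 39 [0.326 0.358 0.378] 0.621
-0.102 26 [0.292 0.37  0.387] 0.625
-0.096 19 [0.29  0.293 0.372] 0.626
-0.09 15 [0.262 0.334 0.403] 0.622
-0.084 36 [0.359 0.384 0.402] 0.62
-0.078 94 [0.3   0.362 0.401] 0.624
-0.072 331 [0.304 0.351 0.49 ] 0.617
-0.066 587 [0.308 0.404 0.525] 0.628
-0.06 417 [0.339 0.416 0.501] 0.635
-0.054 44 [0.339 0.348 0.398] 0.631
-0.048 37 [0.348 0.351 0.386] 0.632
-0.042 81 [0.353 0.362 0.599] 0.641
-0.036 26 [0.363 0.375 0.635] 0.647
```

View pics/s7.png

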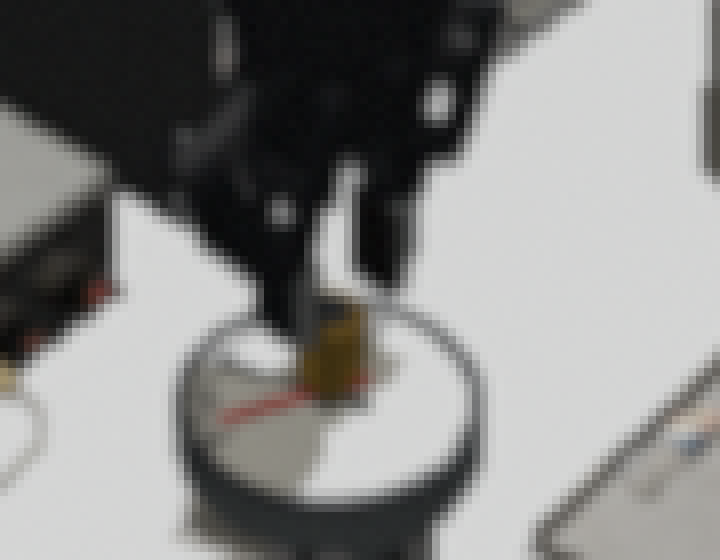

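Open jaws: the fingertips (295,335) and (385,285) are at about z=0.30, just at the knob top, so I need to go lower by about 18 mm. Going in two steps.

Emit:
carry_out:
  series: "0 0 -0.003 0;0 0 -0.004 0;0 0 -0.004 0;0 0 -0.003 0;0 0 0 0;0 0 0 0"

```text
time: 24.98
tool_pos: [0.6409, -0.0954, 0.2703]
tcp_rot: [0.161, 3.137, -0.0]
wrist_force: [0.3, 0.6, 0.2]
width: 0.4
grip_force: 0.0
```

```bash
cat > tip.py <<'E'
from h import *
s=bot.read_state();print(s["time"],s["tool_pos"],s["width"],s["wrist_force"])
im,d,K,T=cam("scene");P=cloud(d,K,T)
m=(im.max(-1)<60)&(abs(P[...,0]-.635)<.03)&(P[...,2]>.262)
Q=P[m]
for a in (-.126,-.12,-.114,-.108,-.084,-.078,-.072,-.066):
    q=Q[(Q[:,1]>=a)&(Q[:,1]<a+.006)]
    if len(q)>2: print(round(a,3),len(q),np.sort(q[:,2])[:4].round(3))
E
python3 tip.py
```

```text
24.975 [ 0.64092574 -0.0953545   0.27028976] 0.3998584864263642 [0.25837714 0.58901791 0.18493478]
-0.126 5 [0.327 0.372 0.378 0.378]
-0.12 24 [0.284 0.313 0.318 0.319]
-0.114 94 [0.284 0.286 0.286 0.287]
-0.108 36 [0.298 0.316 0.345 0.349]
-0.084 90 [0.279 0.28  0.29  0.345]
-0.078 218 [0.287 0.288 0.288 0.291]
-0.072 377 [0.287 0.289 0.291 0.292]
-0.066 597 [0.29  0.293 0.296 0.297]
```

Emit:
carry_out:
  series: "0 0 -0.003 0;0 0 -0.003 0;0 0 -0.002 0;0 0 0 0"

```text
time: 25.52
tool_pos: [0.6407, -0.0953, 0.2618]
tcp_rot: [-0.161, -3.137, -0.0]
wrist_force: [0.9, -0.3, 1.0]
width: 0.4
grip_force: 0.0
```

Emit:
carry_out:
  series: "0 0 0 0;0 0 0 0;0 0 0 0;0 0 0 0"
  jaw: -1
  grip_force: 20

```text
time: 26.02
tool_pos: [0.6409, -0.0948, 0.2622]
tcp_rot: [0.161, 3.137, 0.001]
wrist_force: [0.5, 3.8, 0.4]
width: 0.272
grip_force: 20.6
```

Gripped the knob. Turning 45° clockwise.

Emit:
carry_out:
  series: "0 0 0 -3;0 0 0 -6;0 0 0 -6;0 0 0 -6;0 0 0 -6;0 0 0 -6;0 0 0 -6;0 0 0 -4;0 0 0 -2;0 0 0 0;0 0 0 0"

```text
time: 27.4
tool_pos: [0.6413, -0.094, 0.2623]
tcp_rot: [-1.349, -2.837, -0.004]
wrist_force: [1.6, 5.7, 0.5]
width: 0.268
grip_force: 20.6
```

Emit:
carry_out:
  series: "0 0 0 0;0 0 0 0;0 0 0 0"
  jaw: -0.1

```text
time: 27.78
tool_pos: [0.6408, -0.0959, 0.2623]
tcp_rot: [1.35, 2.836, -0.001]
wrist_force: [-0.1, 1.0, -0.4]
width: 0.453
grip_force: 0.0
```

Emit:
carry_out:
  series: "0 0 0.01 0;0 0 0.025 0;0 0 0.03 0;0.01 0 0.018 0;0.02 -0.02 0 0;0.02 -0.02 0 0;0.005 -0.005 -0.015 0;0 0 -0.015 0;0 0 -0.003 0;0 0 0 0;0 0 0 0"

```text
time: 29.15
tool_pos: [0.6959, -0.1399, 0.3131]
tcp_rot: [1.348, 2.836, 0.0]
wrist_force: [-0.3, -0.5, 0.7]
width: 0.45
grip_force: 0.0
```

```bash
cat > look.py <<'E'
from h import *
from ang import angles
import sys
A=[];B=[]
for i in range(4):
    im,d,K,T=cam("wrist");A.append(im.astype(float));B.append(cloud(d,K,T))
P=np.nanmedian(B,0);im=np.mean(A,0);np.savez(sys.argv[1],im=im,P=P,K=K,T=T)
s=bot.read_state();print(s["time"],s["tool_pos"],T[:3,3],"yaw",2*np.degrees(np.arctan2(s["tcp_rot"][1],s["tcp_rot"][0])))
z=P[...,2];n=(abs(P[...,0]-.64)<.08)&(abs(P[...,1]+.09)<.08)
D=P[n&(z>.248)&(z<.262)];print("dial",len(D),cv2.minEnclosingCircle(D[:,:2].astype(np.float32)))
k=P[n&(z>.285)&(z<.31)];print("knob",len(k),cv2.minEnclosingCircle(k[:,:2].astype(np.float32)))
print(proj([[.6408,-.0954,.254]],K,T))
print(angles(im,P,K,T))
E
python3 look.py w6.npz
```

```text
29.35 [ 0.69602639 -0.14022215  0.31298443] [ 0.6487731  -0.08416388  0.46733878] yaw 129.13396014313543
dial 14915 ((0.6408519148826599, -0.09506753087043762), 0.05295434594154358)
knob 1288 ((0.6408950686454773, -0.09515316784381866), 0.012657124549150467)
[[239.70769867 110.16798981]]
[[285, 125, 1, 1, 1]]
{'needle': (np.float64(21.79656914188341), np.float64(nan), np.int64(1), np.float64(nan)), 'red': (np.float64(18.21004225448841), np.float64(18.31261608667045), np.int64(151), np.float64(0.2607568578975018))}ang.py:16: RuntimeWarning: Degrees of freedom <= 0 for slice
  C=np.cov(np.stack([dx,dy],-1)[w>0].T,aweights=w[w>0]);e=np.linalg.eigh(C)[1][:,1];e*=np.sign(e@xy)
  c *= np.true_divide(1, fact)
  c *= np.true_divide(1, fact)
  return _methods._mean(a, axis=axis, dtype=dtype,
  ret = ret.dtype.type(ret / rcount)
```

```bash
python3 - <<'E'
from h import *
f=np.load("w6.npz");im=f["im"];x,y=250,122
q=np.clip(im[y-50:y+50,x-60:x+70],0,255).astype(np.uint8);cv2.imwrite("pics/w6.png",cv2.resize(q,None,fx=6,fy=6,interpolation=3))
from ang import angles
for c in ((.6408,-.0954),(.6409,-.0951)): print(angles(f["im"],f["P"],f["K"],f["T"],c)["red"])
g=np.load("w5.npz")
for c in ((.6408,-.0954),(.6407,-.0954)): print(angles(g["im"],g["P"],g["K"],g["T"],c))
E
```

```text
[[285, 125, 1, 1, 1]]
(np.float64(18.21004225448841), np.float64(18.31261608667045), np.int64(151), np.float64(0.2607568578975018))
[[285, 125, 1, 1, 1]]
(np.float64(17.70139820452216), np.float64(18.32335551961718), np.int64(150), np.float64(0.26072894073650793))
[[269, 139, 9, 16, 53]]
{'needle': (np.float64(17.731227338715566), np.float64(17.75414768476108), np.int64(53), np.float64(0.2582604028058765)), 'red': (np.float64(62.66295387685159), np.float64(63.82810368789486), np.int64(161), np.float64(0.2607264317572964))}
[[269, 138, 9, 17, 54]]
{'needle': (np.float64(17.682039602719705), np.float64(17.6223693625215), np.int64(54), np.float64(0.2582604028058765)), 'red': (np.float64(62.49421087240541), np.float64(63.82810368789486), np.int64(161), np.float64(0.2607264317572964))}ang.py:16: RuntimeWarning: Degrees of freedom <= 0 for slice
  C=np.cov(np.stack([dx,dy],-1)[w>0].T,aweights=w[w>0]);e=np.linalg.eigh(C)[1][:,1];e*=np.sign(e@xy)
  c *= np.true_divide(1, fact)
  c *= np.true_divide(1, fact)
  return _methods._mean(a, axis=axis, dtype=dtype,
  ret = ret.dtype.type(ret / rcount)
```

View pics/w6.png

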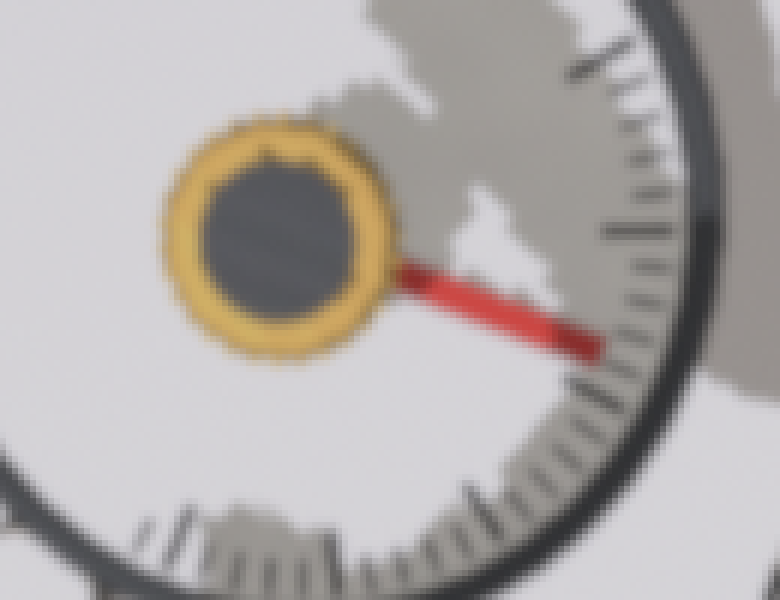

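Red hand tip (595,345) now fully covers the needle. One confirming look from the same viewpoint as the needle measurement.

Emit:
carry_out:
  series: "0 0.002 0.01 5;0.003 0.008 0.01 10;0.005 0.01 0 10;0.004 0.01 0 10;0.003 0.008 -0.01 10;0 0 -0.01 0;0 0 0 0;0 0 0 0"

```text
time: 30.35
tool_pos: [0.7107, -0.1027, 0.3123]
tcp_rot: [-0.164, -3.137, 0.0]
wrist_force: [-0.2, -0.9, 0.2]
width: 0.45
grip_force: 0.0
```

```bash
python3 -W ignore look.py w7.npz; python3 fr.py 2; python3 - <<'E'
from h import *
# dark/red mix check: needle pixels left uncovered beside red?
f=np.load("w7.npz");g=np.load("w5.npz")
for k in (f,g):
    im=k["im"];P=k["P"];dx,dy=P[...,0]-.6408,P[...,1]+.0954;r=np.hypot(dx,dy);a=np.degrees(np.arctan2(dy,dx))
    m=(r>.026)&(r<.036)&(im.max(-1)<110);print(m.sum(),np.median(a[m]) if m.any() else None)
E
```

```text
30.55 [ 0.71099677 -0.10266008  0.31282807] [ 0.63738172 -0.09554516  0.46707163] yaw 174.0733144947882
dial 15009 ((0.6407457590103149, -0.09543637931346893), 0.05295693501830101)
knob 1287 ((0.6407908797264099, -0.09539084881544113), 0.012626814655959606)
[[258.54295742 109.87322073]]
[]
30.65 [ 0.711  -0.1025  0.3127] [-0.2    0.264 -0.04 ] [0.019 0.263 0.118]
arm z 41 [0.1669 0.1701]
0 None
22 17.829315844306088Traceback (most recent call last):
  File "look.py", line 13, in <module>
    print(angles(im,P,K,T))
          ~~~~~~^^^^^^^^^^
  File "ang.py", line 14, in angles
    print(st[1:,:].tolist()); i=1+np.argmax(st[1:,4]);w=w*(l==i)
                                  ~~~~~~~~~^^^^^^^^^^
    return _wrapfunc(a, 'argmax', axis=axis, out=out, **kwds)
    return bound(*args, **kwds)
ValueError: attempt to get argmax of an empty sequence
```

```bash
sed -i 's/for k in z0:/for k in (z0 if both else ["red"]):/; s/c=(.6408,-.0954)):/c=(.6408,-.0954),both=True):/' ang.py; python3 -W ignore - <<'E'
from h import *
from ang import angles
for n in ("w7","w6","w5"):
    f=np.load(n+".npz");print(n,angles(f["im"],f["P"],f["K"],f["T"],both=False))
E
```

```text
w7 {'red': (np.float64(18.398243077657757), np.float64(18.538522333194855), np.int64(152), np.float64(0.2608130784346596))}
w6 {'red': (np.float64(18.21004225448841), np.float64(18.31261608667045), np.int64(151), np.float64(0.2607568578975018))}
w5 {'red': (np.float64(62.66295387685159), np.float64(63.82810368789486), np.int64(161), np.float64(0.2607264317572964))}
```

Red sits 0.7° short of the needle, so I'll make one small trim with a re-grip.

Emit:
carry_out:
  series: "0 0 0.032 0;-0.015 0.002 0 0;-0.025 0.003 0 0;-0.02 0.002 0 0;-0.0102 0.0003 0 0;0 0 -0.015 0;0 0 -0.02 0;0 0 -0.02 0;0 0 -0.015 0;0 0 -0.009 0;0 0 -0.004 0;0 0 0 0;0 0 0 0"

```text
time: 32.28
tool_pos: [0.6412, -0.0951, 0.2622]
tcp_rot: [0.161, 3.136, -0.0]
wrist_force: [0.6, 0.2, 0.1]
width: 0.446
grip_force: 0.0
```

Emit:
carry_out:
  series: "0 0 0 0;0 0 0 0;0 0 0 0;0 0 0 0;0 0 0 -0.35;0 0 0 -0.35;0 0 0 0;0 0 0 0"
  jaw: -1

```text
time: 33.28
tool_pos: [0.6411, -0.0948, 0.2622]
tcp_rot: [0.18, 3.135, 0.0]
wrist_force: [0.6, 1.9, 4.6]
width: 0.267
grip_force: 21.0
```

Emit:
carry_out:
  series: "0 0 0 0;0 0 0 0;0 0 0 0"
  jaw: -0.1

```text
time: 33.65
tool_pos: [0.6403, -0.0952, 0.2604]
tcp_rot: [-0.18, -3.135, 0.0]
wrist_force: [0.4, 0.5, -0.4]
width: 0.449
grip_force: 0.0
```

Emit:
carry_out:
  series: "0 0 0.01 0;0 0 0.025 0;0 0 0.03 0;0.01 -0.001 0.018 0;0.02 -0.002 0 0;0.025 -0.003 0 0;0.0152 -0.0013 -0.015 0;0 0 -0.015 0;0 0 -0.003 0;0 0 0 0;0 0 0 0"

```text
time: 35.02
tool_pos: [0.7107, -0.1023, 0.3122]
tcp_rot: [0.18, 3.135, -0.0]
wrist_force: [0.2, -0.8, -0.1]
width: 0.451
grip_force: 0.0
```

```bash
sed -i 's/print(angles(im,P,K,T))/print(angles(im,P,K,T,both=False))/' look.py; python3 -W ignore look.py w8.npz; python3 fr.py 2; python3 - <<'E'
from h import *
f=np.load("w8.npz");im=f["im"];P=f["P"];dx,dy=P[...,0]-.6408,P[...,1]+.0954;r=np.hypot(dx,dy)
print("uncovered dark px",((r>.026)&(r<.036)&(im.max(-1)<110)).sum())
E
```

```text
35.225 [ 0.7109656  -0.10236477  0.31208872] [ 0.63735712 -0.09436594  0.46641381] yaw 173.4246421491851
dial 15068 ((0.6408633589744568, -0.09554147720336914), 0.05299288034439087)
knob 1294 ((0.6408496499061584, -0.09550343453884125), 0.012703740037977695)
[[257.03702193 109.93345332]]
{'red': (np.float64(17.70345961209538), np.float64(17.792251914642247), np.int64(152), np.float64(0.2607921315478314))}
35.325 [ 0.7109 -0.1023  0.3118] [ 0.214  0.581 -0.07 ] [0.115 0.196 0.255]
arm z 42 [0.1677 0.1701]
uncovered dark px 0
```

```bash
python3 -c "
from workcell import bot
print(bot.finish_job())"
```

```text
the job is handed in; nothing more can be done
None
```

The check weight hangs still on the hook (dip about 30 mm). The red hand is over the black needle (17.7° measured for both), and the job is handed in at about 35 s. One slip on the way: the jaws closed above the knob on the first try and pressed on its top with about 5 N before I re-gripped lower.

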